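# Pump up the hydraulic specimen clamp

## Task

Clamp the black test bar in the small hydraulic bench clamp: push the blue release lever round until it is against its closed stop, then pump the black palm knob up and down until the red indicator pin has popped fully out, its green band showing. This is all pushing and pressing with the fingertips, nothing is picked up: do not touch the indicator pin, the clamp foot or the bar, and leave the other things on the bench where they are. Finish with the valve still closed and the knob let go.

Things in the scene. Friction and masses are not known exactly. Their poses are not given: they have to be found in the camera images.
- clamp_unit: Hydraulic bench clamp, screwed down. Steel base plate 110 x 216 x 12 mm (own x -55..55, y -133..83 mm). Origin on the bench under the pump block; own z up, x to its back, y to its left. Aluminium pump block y -45..72, x -28..28, top 62 mm above the bench: palm knob at (0, -22), pin at (-6, 13), lever pivot at (0, 50). Grey C clamp y -128..-48, 93 mm high, copper pipe behind.
- plunger_top (a point): Middle of the flat top of the black round palm knob (41 mm in diameter, 18 mm thick) of the pump plunger; at rest 119 mm above the bench. Moves down with the knob.
- plunger_knob (a joint): Stroke of the pump plunger in m: 0 up, 0.020 fully down. Spring: about 6 N to start, 12 N at the bottom, up to 16 N near full pressure. With the valve closed a full stroke (over 18 mm) raises the pin 4 mm, one of 10 to 16 mm 2 mm, a shorter one nothing, provided the knob was right up before it; 5 full strokes from empty. Valve open: no effect. Past full, a relief valve opens: stiffer, no harm.
- indicator_pin (a joint): How far the pressure indicator pin stands out, in m: 0 empty (its tip only 1.5 mm above its brass collar), 0.020 fully out. Rises with the strokes, stays up between them, and drops back if the release lever is opened.
- pin_tip (a point): Top end of the indicator pin: 8 mm thick, red, with a 4 mm green band at its foot that comes out of the collar last. At rest 70 mm above the bench, fully out 90 mm. Not to be touched.
- release_lever (a joint): Angle of the blue release lever in rad: 0 open (points along the block to the clamp's left, +y of clamp_unit), 1.571 closed (points to the clamp's front, -x of clamp_unit, against its stop). Grows counter-clockwise seen from above, stays where it is left, needs about 2 N at its end. The valve seals only above about 1.4.
- lever_end (a point): Point on the axis of the lever's blue sleeve, 50 mm from the pivot, 85 mm above the bench. The sleeve is 14 mm thick and reaches from 24 to 60 mm from the pivot; there is free space down to 62 mm above the bench under it over the block, and to 12 mm beyond the block.
- valve_pivot (a point): Vertical axis of the release lever, at the height of the lever (85 mm above the bench). Its x and y axes are those of clamp_unit.
- clamp_foot: Clamp foot: the rubber-faced round end (18 mm in diameter) of the steel ram over the test bar; origin at the middle of its under face. 50 mm above the bench when open, 10 mm above the bar; comes down 1.3 mm for each 2 mm of the pin until it presses on the bar. Not to be touched.
- specimen: Black moulded tensile test bar 20 x 150 x 8 mm, loose, lying on the anvil under the clamp foot, its length across the clamp (along x of clamp_unit). Origin: centre of its underside. Not to be touched.
- steel_weight: Turned grey weight, 48 mm in diameter, 40 mm high, just behind the clamp; origin at the centre of its underside. To be left alone.
- hex_key: Bent hex key 30 x 92 x 4 mm lying to the left of the clamp's base plate, partly below the open lever; origin at the centre of its underside. To be left alone.
- beaker: White plastic beaker, 76 mm in diameter, 88 mm high; origin at the centre of its underside. To be left alone.
- large_weight: Turned grey weight, 54 mm in diameter, 56 mm high; origin at the centre of its underside. To be left alone.
- bench_timer: White square timer 62 x 62 x 19 mm; origin at the centre of its underside. To be left alone.
- calliper: Steel vernier calliper 71 x 200 x 12 mm lying flat; origin at the centre of its underside. To be left alone.
- spare_bars: White tensile bars, 20 x 150 x 12 mm, lying at the left; origin at the centre of their underside. To be left alone.

How it is judged:
On the way, in this order (a step that is already met when the one before it is completed fails the run):
1. the release valve is closed, before any pressure is made (value of joint release_lever above 1.4 rad and value of joint indicator_pin below 0.003 m), for 0.2 s.
2. pumping has raised the indicator pin part of the way (value of joint indicator_pin above 0.0075 m and value of joint release_lever above 1.4 rad), for 0.1 s.
At the end, for the whole second after the job is handed in: the indicator pin stands out at least 19 of its 20 mm, the release lever is within 0.17 rad of its closed stop, the palm knob is released (within 2 mm of its upper end), and the clamp foot presses on the test bar with more than 3 N, the bar at rest within 6 mm of where it lay (value of joint indicator_pin above 0.019 m and value of joint release_lever above 1.4 rad and value of joint plunger_knob below 0.002 m and contact force between clamp_foot and specimen above 3 N and linear speed of specimen below 0.02 m/s and distance of specimen from where it was at the start of the episode below 0.006 m); the robot touches nothing.
It fails at once if the robot touches the indicator pin (it must be raised by pumping, not pulled) (contact force between any of the fingers, the arm and indicator_pin above 0.5 N).
It fails at once if the robot touches the clamp foot or the test bar (contact force between any of the fingers, the arm and clamp_foot above 0.5 N or contact force between any of the fingers, the arm and specimen above 0.5 N).
It fails at once if the test bar is lifted or pushed out of place (distance of specimen from where it was at the start of the episode above 0.008 m).
It fails at once if another thing on the bench is lifted, carried or pushed away (distance of any of steel_weight, hex_key, beaker, large_weight, bench_timer, calliper, spare_bars from where it was at the start of the episode above 0.012 m).
It also fails if it takes over 54 s, if anything falls off the work surface, if the arm or the gripper's body presses on something with over 40 N, if the wrist force passes 120 N, or if a joint passes its speed limit or range.

## Robot

A 7-joint arm with a two-finger parallel gripper is mounted at the origin on a cart in front of the work surface, level with it; the furniture and walls round the work are solid. World frame = base frame: x ahead of the robot, y to its left, z up, the work surface at z = 0. Lengths are in m, angles in rad, forces in N, time in s.
With the tool pointing down it reaches from about 0.4 to 0.85 m from the base axis. Payload 10.4 kg.
Tool frame: the origin (TCP) lies at the very end of the fingers, on their centre line; the grasp point (between the pads) lies 19 mm behind it; z points along the fingers, y is the direction in which the jaws open and shut (so a half turn about z gives the same grasp; the last joint's range is limited). The gripper opens to 87 mm and grips with 3 to 60 N. Pads are 19 mm wide; open, the fingers measure 117 mm over their backs; the gripper's body (75 mm by 190 mm) begins 51 mm behind the grasp point.
Start: joints at [1.125, 0.332, -0.065, 1.46, 0.022, 1.35, -0.088], TCP at [0.256, -0.57, 0.223] pointing down, gripper open.
Joint ranges: [-2.6, 2.6], [-0.5, 2.12], [-1.47, 1.34], [0.16, 2.42], [-1.27, 4.41], [0.06, 2.06], [-2.6, 2.6]. Speed limits (rad/s): [2.22, 2.22, 2.79, 2.79, 3.14, 3.14, 3.14].

## Interface

Orientations are given as a unit quaternion [x, y, z, w].
In Python, from bench import read_state, camera, close_job, recognise, masks_of gives the robot as it stands.
- The arm moves only by the tool play_rows, never from a script. Its argument "moves" is a list of rows, each a list of 3 entries, a list of its own where there are three numbers: the shift along the tool's x, y, z in cm, then the turn, a rotation vector about the tool's x, y, z in rad, then the finger opening in cm, from 0 to 8.7. In form: [[[dx, dy, dz], [ax, ay, az], jaw], ...]. A call has 1 to 8 rows; each row is the pose to reach, as a shift and turn from the pose commanded when the call began, along the tool's axes at that moment; what a row does not reach only later rows make up. A row lasts 1/8 s, in which the tool goes at most 62.5 mm and 10.7 degrees, less where a joint would pass 70% of its speed; a pose out of reach is approached as far as the arm can. A call with a gripper value outside its range is refused whole. The fingers move at their own pace and stop on an object; "grip_force" is the grip in N (left out, the last holds). Time passes only in rows, so rows that repeat a pose let the fingers close. It gives the time, the measured TCP pose, the force and the opening at its end, in the units of the state.
- read_state(): the state, without advancing time (a new reading comes with each control period).
- camera(name): name is "side" or "top" or "wrist"; returns a dict with "frame" (400x640x3 uint8, red, green, blue), "intrinsics" (3x3 intrinsics, pixels), "k1" (the pictures are not rectified: a ray, as slopes to the right and down, at radius r is drawn at 1 + k1 r^2 times it, then the intrinsics apply), "camera_from_world" (4x4, takes a point from world to camera coordinates). Camera axes: x right, y down, z forward; pixel columns grow to the right and rows downward; lengths in m; the calibration is good to about 2 mm. A picture is of the moment at which its call begins. There is no depth.
- close_job(): hands the job in, once; it reports no verdict.
Trained networks look in a picture, given as the dict that the camera call returned (one of the last four; its "shot" number tells which), for a name from the list of things; names that differ only in an ending like _2 or _b are one class to them, and where a whole thing is asked for, a point or a joint stands for the part that bears it (a point fixed in the world has none). Each returns a list of dicts, best first, with "conf" (0 to 1); they miss things now and then, are a little off and sometimes report something else, mostly with a low value. They report only what shows in the picture. A call takes as long as a camera call.
- recognise(picture, query): "at" ([column, row] in pixels, amid what is visible of it).
- masks_of(picture, query): "region" (400x640 bool, what is visible of it) and "at" ([column, row] in pixels, amid what is visible of it).
The state is a dict: "time": time; "joint_positions": joint angles; "joint_vel": joint speeds; "joint_torque": joint torques, N m; "ee_pos": TCP position; "eef_rot": TCP orientation; "ft_force": force on the tool from outside, world axes, zero at the start; "torque": the same for the moment, N m; "width": finger opening in m.
Only numpy, scipy, OpenCV 4.12 (cv2) and the standard library are available. Lean on these libraries where they do the work, as an engineer would, in place of code of your own. Each camera call takes 0.05 s, during which the arm holds its last target.

## Working session

There is one attempt and no reset: what is moved stays moved. The work goes in short steps, Python scripts to look and compute and a tool call to move; the robot and the scene stay as the last step left them, time stands still between calls to the robot, and variables do not carry over. Pictures are saved under pics/ and viewed, and the job is handed in when it is done.

Besides the shell and the picture viewer there is one more tool, called after "Call:" as name([rows], argument=value, ...), one row to a line, values as JSON. play_rows: Moves the arm, as the interface text tells. Its arguments: {"type":"object","properties":{"moves":{"type":"array","items":{"type":"array"}},"grip_force":{"type":"number"}},"required":["moves"]}

```bash
mkdir -p pics; cat > h.py <<'E'
from bench import *
import cv2,numpy as np
def save(p,n): cv2.imwrite('pics/'+n+'.png',p['frame'][:,:,::-1])
def ray(p,px):
    K=np.array(p['intrinsics']);k=p['k1']
    d=np.array([(px[0]-K[0,2])/K[0,0],(px[1]-K[1,2])/K[1,1]]);u=d.copy()
    for _ in range(30): u=d/(1+k*(u@u))
    T=np.array(p['camera_from_world']);R=T[:3,:3]
    return -R.T@T[:3,3], R.T@np.array([u[0],u[1],1])
def atz(p,px,z):
    o,d=ray(p,px); return o+d*(z-o[2])/d[2]
def proj(p,X):
    T=np.array(p['camera_from_world']);K=np.array(p['intrinsics']);c=T[:3,:3]@np.array(X)+T[:3,3];u=c[:2]/c[2];u=u*(1+p['k1']*(u@u))
    return np.array([K[0,0]*u[0]+K[0,2],K[1,1]*u[1]+K[1,2]])
E
python3 - <<'E'
from h import *
s=read_state();print(s)
for n in ['side','top','wrist']:
    p=camera(n);save(p,n+'0')
    print(n,np.linalg.inv(p['camera_from_world'])[:3,3].round(3),np.array(p['intrinsics'])[0,0])
    if n!='wrist':
        for q in ['plunger_top','lever_end','pin_tip','clamp_unit','steel_weight','hex_key','clamp_foot','specimen']:
            print(q,[(np.round(r['at']),round(r['conf'],2)) for r in recognise(p,q)[:2]])
E
```

```text
{'time': 0.0, 'joint_positions': array([ 1.12536926,  0.33289148, -0.06472924,  1.46093031,  0.02159037,
        1.34989065, -0.08848779]), 'joint_vel': array([-0.00017997, -0.00122698,  0.00067495, -0.00203104,  0.00264184,
        0.00057945, -0.00132275]), 'joint_torque': array([-6.19430011e-04, -6.23256111e+01,  2.41960958e-02, -3.89891911e+01,
       -6.14275946e-02,  3.98428389e-02,  1.22254928e-04]), 'ee_pos': array([ 0.25632001, -0.56960338,  0.22174701]), 'eef_rot': array([ 9.77728888e-01,  2.09870710e-01, -1.71922383e-04, -6.91241762e-04]), 'ft_force': array([-0.33839233,  0.06664413,  0.48155293]), 'torque': array([-0.02359755, -0.03268686,  0.07687237]), 'width': 0.0870277956175699}
side [ 0.205 -1.081  0.858] 425.88260509262875
plunger_top [(array([299., 189.]), 0.48)]
lever_end []
pin_tip []
clamp_unit [(array([300., 208.]), 0.66)]
steel_weight [(array([326., 211.]), 0.57), (array([302., 186.]), 0.42)]
hex_key []
clamp_foot [(array([326., 212.]), 0.63)]
specimen [(array([310., 215.]), 0.73)]
top [0.47  0.157 1.336] 422.92682812610434
plunger_top []
lever_end [(array([271., 207.]), 0.48)]
pin_tip []
clamp_unit [(array([295., 217.]), 0.61)]
steel_weight [(array([310., 192.]), 0.51)]
hex_key []
clamp_foot []
specimen [(array([322., 216.]), 0.49)]
wrist [ 0.322 -0.54   0.384] 290.03277460316576
```

```bash
python3 - <<'E'
import cv2
a=cv2.imread('pics/side0.png');b=cv2.imread('pics/top0.png')
cv2.imwrite('pics/s1.png',cv2.resize(a[140:270,220:400],None,fx=4.4,fy=4.4,interpolation=2))
cv2.imwrite('pics/t1.png',cv2.resize(b[150:280,220:400],None,fx=4.4,fy=4.4,interpolation=2))
E
```

```text
(no output)
```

View pics/side0.png

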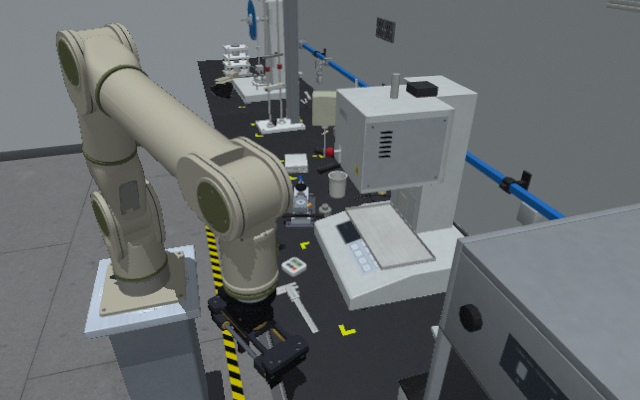

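View pics/top0.png

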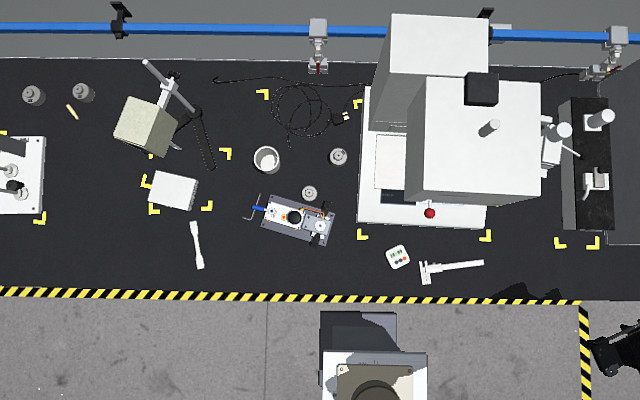

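```bash
sleep 1
```

```text
(no output)
```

View pics/s1.png

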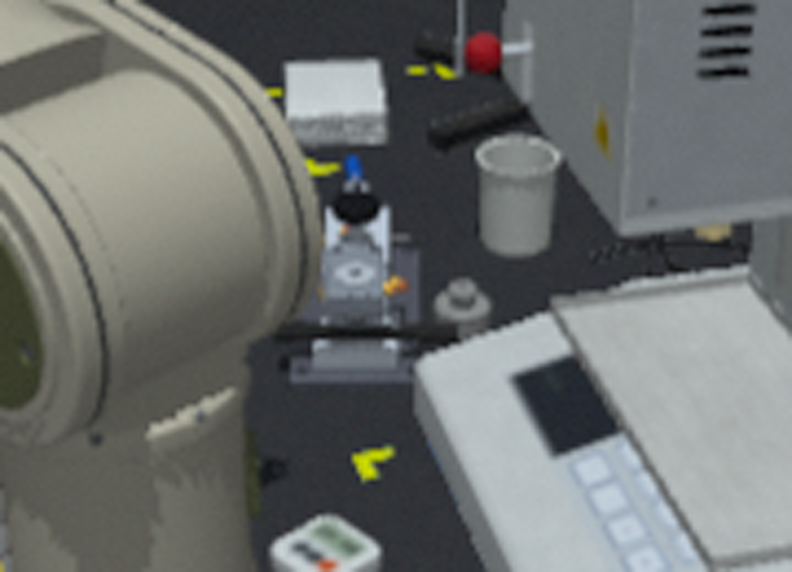

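View pics/t1.png

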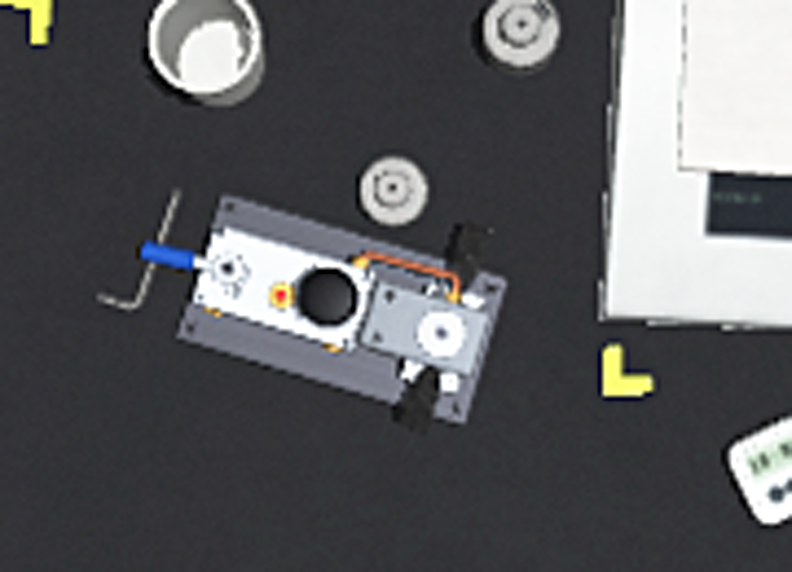

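```bash
cat > fit.py <<'E'
from h import *
from scipy.optimize import least_squares
p=camera('top')
o=np.array([220,150])
pts=[((328,296),(0,-.022,.119)),((229,268),(0,.05,.085)),((281,296),(-.006,.013,.070)),((145,250),(0,.11,.085)),
((222,197),(.055,.083,.012)),((507,278),(.055,-.133,.012)),((465,423),(-.055,-.133,.012)),((180,340),(-.055,.083,.012))]
def W(v,l):
    c,s=np.cos(v[2]),np.sin(v[2]);return np.array([v[0]+c*l[0]-s*l[1],v[1]+s*l[0]+c*l[1],l[2]])
f=lambda v:np.concatenate([proj(p,W(v,l))-(np.array(a)/4.4+o-0.4) for a,l in pts])
x0=atz(p,(290,216),.06)
for a in (0,):
    r=least_squares(f,[x0[0],x0[1],-.25],loss='soft_l1')
    print(r.x,r.cost,f(r.x).reshape(-1,2).round(1).tolist())
v=r.x
np.save('pose.npy',v)
for n,l in dict(knob=(0,-.022,.119),pivot=(0,.05,.085),lend=(0,.10,.085),lclosed=(-.05,.05,.085)).items(): print(n,W(v,l).round(4))
for n,a,z in (('weight',(393,190),.04),('hex',(160,240),.004)): print(n,atz(p,np.array(a)/4.4+o-.4,z).round(3))
E
python3 fit.py
```

```text
[ 0.55686269  0.27342753 -0.25662089] 1.798919295558715 [[-0.1, 0.2], [0.1, 0.7], [0.1, 0.1], [-0.1, -0.7], [-0.4, -0.8], [0.7, -0.5], [0.6, 0.5], [-0.9, 0.2]]
knob [0.5513 0.2521 0.119 ]
pivot [0.5696 0.3218 0.085 ]
lend [0.5822 0.3702 0.085 ]
lclosed [0.5212 0.3345 0.085 ]
weight [0.633 0.215 0.04 ]
hex [0.597 0.383 0.004]
```

```bash
python3 - <<'E'
from h import *
s=camera('side');t=camera('top')
def tri(a,b):
    o1,d1=ray(s,a);o2,d2=ray(t,b)
    A=np.array([d1,-d2]).T;k=np.linalg.lstsq(A,o2-o1,rcond=None)[0]
    x,y=o1+k[0]*d1,o2+k[1]*d2;return ((x+y)/2).round(3),np.linalg.norm(x-y).round(3)
print(tri((330,152),(430,212)));print(tri((337,90),(410,188)));print(tri((358,117),(410,190)),tri((337,88),(426,78)))
print(atz(t,(365,225),.05), atz(t,(490,228),.05),atz(t,(535,205),.4),atz(t,(410,190),.4))
save(camera('wrist'),'w0')
E
```

```text
(array([ 0.552, -0.074,  0.387]), np.float64(0.001))
(array([ 0.589, -0.002,  0.534]), np.float64(0.01))
(array([ 0.619, -0.026,  0.458]), np.float64(0.059)) (array([0.687, 0.005, 0.572]), np.float64(0.19))
[0.53659499 0.04125165 0.05      ] [ 0.53556576 -0.33871144  0.05      ] [ 0.57110545 -0.30542711  0.4       ] [ 0.59876346 -0.02656459  0.4       ]
```

```bash
python3 - <<'E'
import cv2
a=cv2.imread('pics/top0.png');cv2.imwrite('pics/t2.png',cv2.resize(a[0:260,340:600],None,fx=2.3,fy=2.3))
a=cv2.imread('pics/side0.png');cv2.imwrite('pics/s2.png',cv2.resize(a[60:320,270:530],None,fx=2.3,fy=2.3))
E
```

```text
(no output)
```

View pics/t2.png

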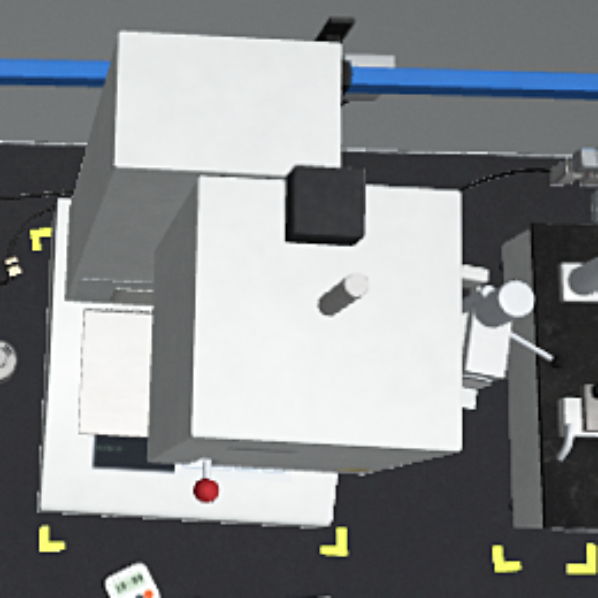

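View pics/s2.png

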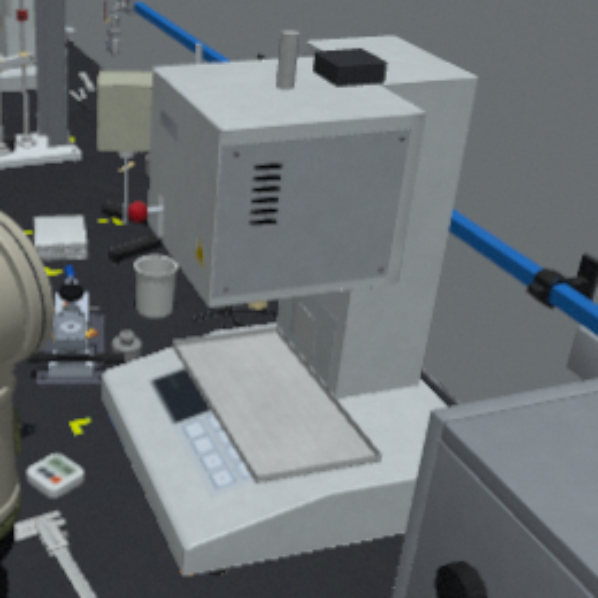

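Call:
play_rows([
  [[35.5, -44, -1], [0, 0, 0], 0],
  [[35.5, -44, -1], [0, 0, 0], 0],
  [[35.5, -44, -1], [0, 0, 0], 0],
  [[35.5, -44, -1], [0, 0, 0], 0],
  [[35.5, -44, -1], [0, 0, 0], 0],
  [[35.5, -44, -1], [0, 0, 0], 0],
  [[35.5, -44, -1], [0, 0, 0], 0],
  [[35.5, -44, -1], [0, 0, 0], 0],
], grip_force=20)

```text
time: 2.15
ee_pos: [0.3833, -0.0844, 0.2318]
eef_rot: [0.978, 0.21, 0.0, 0.001]
ft_force: [1.2, -0.7, 1.0]
width: 0.0151
```

```bash
cat >> h.py <<'E'
from scipy.spatial.transform import Rotation as Ro
def W(l):
    v=np.load('pose.npy');c,s=np.cos(v[2]),np.sin(v[2]);return np.array([v[0]+c*l[0]-s*l[1],v[1]+s*l[0]+c*l[1],l[2]])
def L(w):
    v=np.load('pose.npy');c,s=np.cos(v[2]),np.sin(v[2]);d=np.array(w[:2])-v[:2];return np.array([c*d[0]+s*d[1],-s*d[0]+c*d[1],w[2]])
def plan(pts):
    v=np.load('pose.npy');s=read_state();R=Ro.from_quat(s['eef_rot'])
    y=v[2]+np.pi/2; Rt=Ro.from_matrix(np.array([[np.cos(y),np.sin(y),0],[np.sin(y),-np.cos(y),0],[0,0,-1]]).T)
    print('local now',L(s['ee_pos'])*100,'F',s['ft_force'].round(1),s['time'],s['width'])
    for p in pts:
        w=W(p);print(p,'world',w.round(3),'d cm',(R.inv().apply(w-s['ee_pos'])*100).round(2),'rot',(R.inv()*Rt).as_rotvec().round(3))
E
python3 -c "
from h import *
plan([(.04,.088,.2),(.04,.088,.075)])"
```

```text
local now [ -7.70454459 -39.01935654  23.17548932] F [ 1.2 -0.7  1. ] 2.15 0.01506434654465978
(0.04, 0.088, 0.2) world [0.618 0.348 0.2  ] d cm [ 39.15 -29.86   3.15] rot [ 0.001  0.    -0.892]
(0.04, 0.088, 0.075) world [0.618 0.348 0.075] d cm [ 39.14 -29.87  15.65] rot [ 0.001  0.    -0.892]
```

Call:
play_rows([
  [[39.1, -29.9, 3], [0, 0, -0.89], 0],
  [[39.1, -29.9, 3], [0, 0, -0.89], 0],
  [[39.1, -29.9, 3], [0, 0, -0.89], 0],
  [[39.1, -29.9, 3], [0, 0, -0.89], 0],
  [[39.1, -29.9, 3], [0, 0, -0.89], 0],
  [[39.1, -29.9, 3], [0, 0, -0.89], 0],
  [[39.1, -29.9, 3], [0, 0, -0.89], 0],
  [[39.1, -29.9, 3], [0, 0, -0.89], 0],
])

```text
time: 3.15
ee_pos: [0.6179, 0.3484, 0.2006]
eef_rot: [0.792, 0.61, -0.0, 0.0]
ft_force: [0.4, 0.4, 1.7]
width: 0.0008
```

```bash
python3 -c "
from h import *
plan([(.04,.088,.2),(.04,.088,.075)])
p=camera('wrist');save(p,'w1');t=camera('top');cv2.imwrite('pics/t3.png',cv2.resize(t['frame'][130:290,200:420,::-1],None,fx=3.5,fy=3.5))
for q in [(0,-.022,.119),(-.006,.013,.07),(0,.05,.085),(0,.11,.085)]: print(q,proj(p,W(q)).round())
"
```

```text
local now [ 4.00476104  8.80508787 20.06176855] F [0.4 0.4 1.7] 3.15 0.0007942047991333325
(0.04, 0.088, 0.2) world [0.618 0.348 0.2  ] d cm [-0.01 -0.    0.06] rot [-0.     0.    -0.002]
(0.04, 0.088, 0.075) world [0.618 0.348 0.075] d cm [-0.   -0.   12.56] rot [-0.     0.    -0.002]
(0, -0.022, 0.119) [277. 317.]
(-0.006, 0.013, 0.07) [277. 261.]
(0, 0.05, 0.085) [279. 235.]
(0, 0.11, 0.085) [276. 177.]
```

View pics/w1.png

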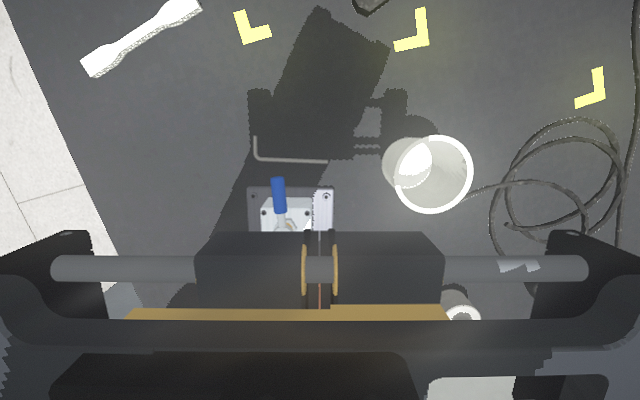

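View pics/t3.png

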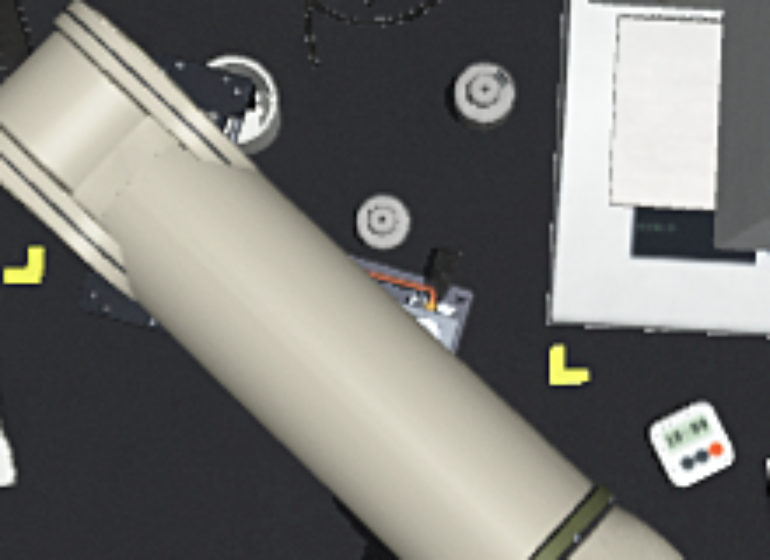

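```bash
python3 -c "
from h import *
p=camera('wrist');s=read_state();print(proj(p,s['ee_pos']),np.linalg.inv(p['camera_from_world'])[:3,3],s['ee_pos'])
for q in [(.055,.083,.012),(-.055,.083,.012)]: print(proj(p,W(q)))
cv2.imwrite('pics/w1c.png',cv2.resize(p['frame'][160:320,220:420,::-1],None,fx=4,fy=3.7))
"
```

```text
[318.80828442 251.59898512] [0.63517553 0.42157136 0.35952928] [0.61586857 0.35002844 0.19924838]
[333.70183452 191.38701996]
[244.39127287 190.94250926]
```

View pics/w1c.png

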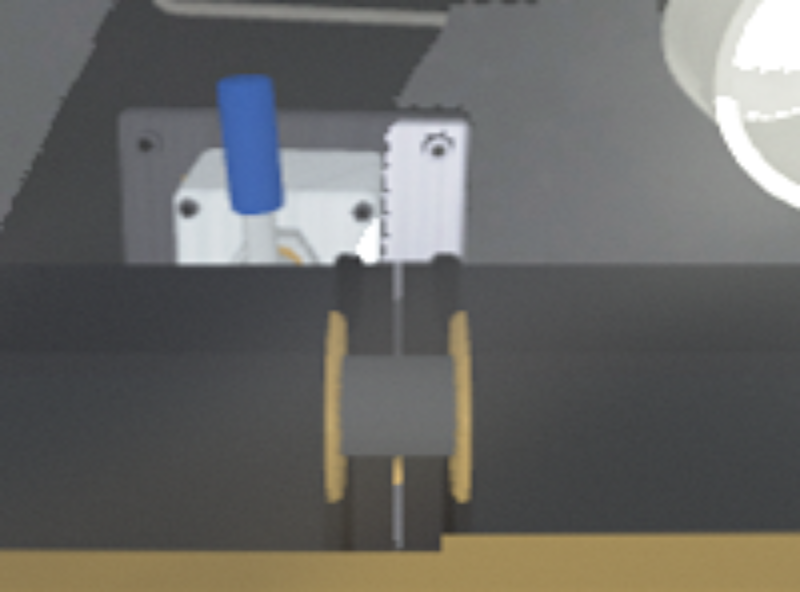

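```bash
python3 -c "
from h import *
for i in range(4):
    p=camera('wrist');s=read_state();print(s['time'],(L(s['ee_pos'])*1000).round(1),proj(p,W((0,.11,.085))).round(1),proj(p,W((.055,.083,.012))).round(1),proj(p,s['ee_pos']).round(1),s['joint_vel'].round(3).tolist())
"
```

```text
3.35 [ 38.7  87.2 200.3] [279.3 178.1] [332.7 189.1] [319.1 250.6] [0.049, -0.046, 0.004, 0.023, 0.0, 0.001, 0.003]
3.4 [ 39.6  85.9 201. ] [278. 176.] [331.6 187.3] [318.7 249.4] [0.032, -0.03, 0.002, 0.014, 0.001, -0.0, -0.001]
3.45 [ 40.1  85.2 201.7] [276.9 174.6] [330.6 186.1] [318.2 248.5] [0.019, -0.019, -0.001, 0.006, -0.002, -0.001, 0.001]
3.5 [ 40.3  84.9 202. ] [276.3 173.8] [330.  185.4] [317.7 247.7] [0.01, -0.01, -0.004, 0.003, 0.001, -0.003, -0.002]
```

```bash
python3 -c "
from h import *
for i in range(3): p=camera('wrist');s=read_state();print((L(s['ee_pos'])*1000).round(1))
print(proj(p,W((0,.11,.085))).round(1),proj(p,W((.055,.083,.012))).round(1),proj(p,W((-.055,.083,.012))).round(1),proj(p,s['ee_pos']).round(1))
cv2.imwrite('pics/w2c.png',cv2.resize(p['frame'][160:320,220:420,::-1],None,fx=4,fy=3.7))
"
```

```text
[ 40.5  84.7 202.2]
[ 40.5  84.8 202.3]
[ 40.4  84.9 202.2]
[275.9 173.4] [329.6 185. ] [240.8 185.4] [317.1 246.8]
```

View pics/w2c.png

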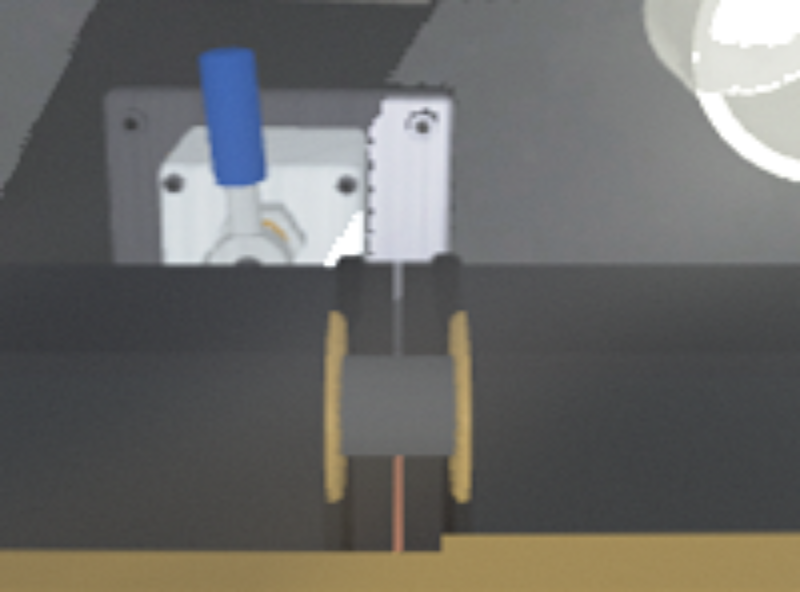

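Call:
play_rows([
  [[0, 0, 5], [0, 0, 0], 0],
  [[0, 0, 9], [0, 0, 0], 0],
  [[0, 0, 11.5], [0, 0, 0], 0],
  [[0, 0, 12.8], [0, 0, 0], 0],
  [[0, 0, 12.8], [0, 0, 0], 0],
  [[0, 0, 12.8], [0, 0, 0], 0],
  [[0, 0, 12.8], [0, 0, 0], 0],
])

```text
time: 4.53
ee_pos: [0.6175, 0.3471, 0.0747]
eef_rot: [0.792, 0.61, 0.001, 0.0]
ft_force: [-0.2, -0.3, 0.4]
width: 0.0006
```

```bash
python3 -c "
from h import *
plan([])
p=camera('wrist');s=read_state();print((L(s['ee_pos'])*1000).round(1))
print(proj(p,W((0,.11,.085))).round(1),proj(p,s['ee_pos']).round(1))
save(p,'w3')
"
```

```text
local now [3.99666882 8.66545578 7.46785131] F [-0.2 -0.3  0.4] 4.525 0.0006408258659175233
[39.8 86.6 74.4]
[244.  215.3] [317.1 246.9]
```

View pics/w3.png

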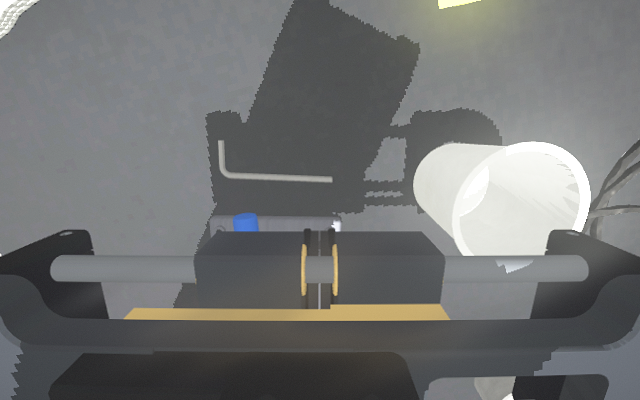

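Call:
play_rows([
  [[0.6, -0.9, 0], [0, 0, 0], 0],
  [[0.6, -1.8, 0], [0, 0, 0], 0],
  [[0.8, -2.7, 0], [0, 0, 0], 0],
  [[0.75, -3.7, 0], [0, 0, 0], 0],
  [[0.55, -4.75, 0], [0, 0, 0], 0],
  [[0, -5.75, 0], [0, 0, 0], 0],
  [[0, -5.75, 0], [0, 0, 0], 0],
  [[0, -5.75, 0], [0, 0, 0], 0],
])

```text
time: 5.58
ee_pos: [0.5612, 0.3613, 0.0734]
eef_rot: [0.792, 0.61, -0.0, -0.0]
ft_force: [0.4, -0.5, -0.0]
width: -0.0
```

```bash
python3 -c "
from h import *
plan([])
p=camera('wrist');
save(p,'w4');t=camera('top');cv2.imwrite('pics/t4.png',cv2.resize(t['frame'][130:290,200:420,::-1],None,fx=3.5,fy=3.5))
"
```

```text
local now [-1.80822332  8.61132226  7.33592659] F [ 0.4 -0.5 -0. ] 5.575 -4.218206876848297e-05
```

View pics/w4.png

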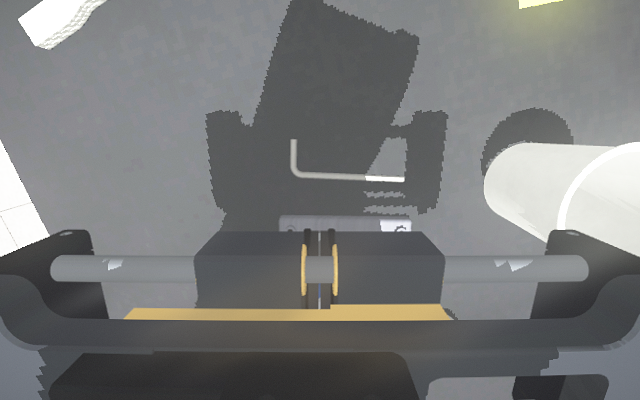

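View pics/t4.png

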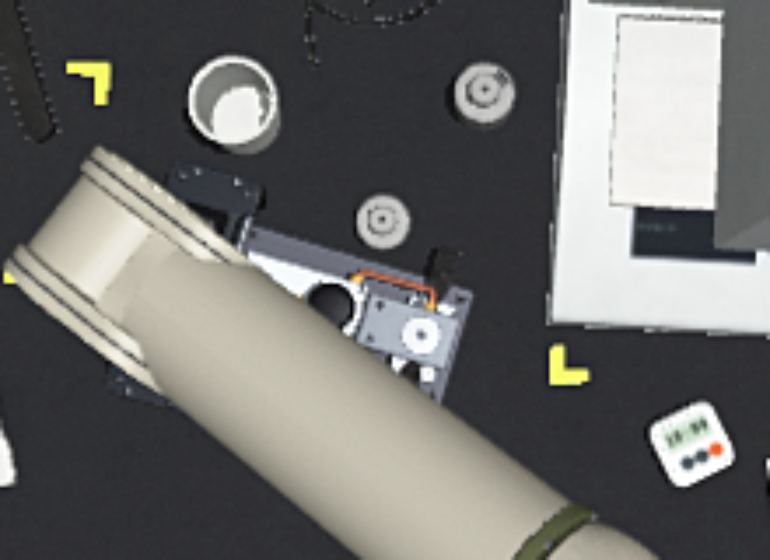

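Call:
play_rows([
  [[-0.4, -0.5, 0], [0, 0, 0], 0],
  [[-0.8, -0.95, 0], [0, 0, 0], 0],
  [[-1.4, -1.3, 0], [0, 0, 0], 0],
  [[-1.95, -1.7, 0], [0, 0, 0], 0],
  [[-1.95, -1.7, 0], [0, 0, 0], 0],
  [[-1.95, -1.7, 0], [0, 0, 0], 0],
])

```text
time: 6.42
ee_pos: [0.5406, 0.3477, 0.0739]
eef_rot: [0.792, 0.61, 0.002, -0.0]
ft_force: [5.9, 4.2, -2.2]
width: 0.0007
```

Call:
play_rows([
  [[-0.15, 0, 0], [0, 0, 0], 0],
  [[-0.15, 0, 0], [0, 0, 0], 0],
  [[-0.15, 0, 0], [0, 0, 0], 0],
])

```text
time: 6.8
ee_pos: [0.5405, 0.3475, 0.0741]
eef_rot: [0.792, 0.611, 0.003, -0.001]
ft_force: [7.4, 9.7, -5.7]
width: 0.0005
```

```bash
python3 -c "
from h import *
plan([])"
```

```text
local now [-3.46810567  6.75167306  7.40944932] F [ 7.4  9.7 -5.7] 6.8 0.0005028283098039301
```

Call:
play_rows([
  [[0.8, 0, 0], [0, 0, 0], 0],
  [[1.5, 0, 0], [0, 0, 0], 0],
  [[1.5, 0, -4], [0, 0, 0], 0],
  [[2.5, 0, -9], [0, 0, 0], 0],
  [[4, 0, -11], [0, 0, 0], 0],
  [[4, 0, -11], [0, 0, 0], 0],
  [[4, 0, -11], [0, 0, 0], 0],
])

```text
time: 7.68
ee_pos: [0.5493, 0.3833, 0.1817]
eef_rot: [0.792, 0.61, -0.001, 0.0]
ft_force: [-0.7, -0.2, -0.3]
width: 0.0003
```

```bash
python3 -c "
from h import *
plan([(0,-.022,.16)])
p=camera('wrist');
save(p,'w5');t=camera('side');cv2.imwrite('pics/s5.png',cv2.resize(t['frame'][140:270,220:400,::-1],None,fx=4.4,fy=4.4))
print(proj(p,W((-.055,.05,.085))),proj(p,W((0,.05,.085))))
"
```

```text
local now [-3.51920308 10.43061377 18.169751  ] F [-0.7 -0.2 -0.3] 7.675 0.0003244908885771943
(0, -0.022, 0.16) world [0.551 0.252 0.16 ] d cm [-12.62   3.54   2.19] rot [-0.001  0.002 -0.001]
[297.73004705 257.47206118] [354.22956541 257.3966241 ]
```

View pics/w5.png

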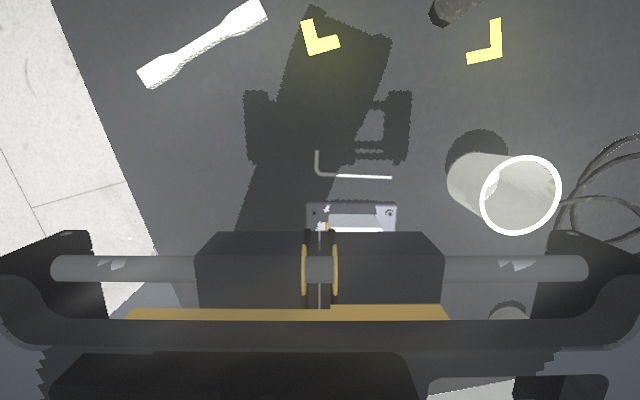

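View pics/s5.png

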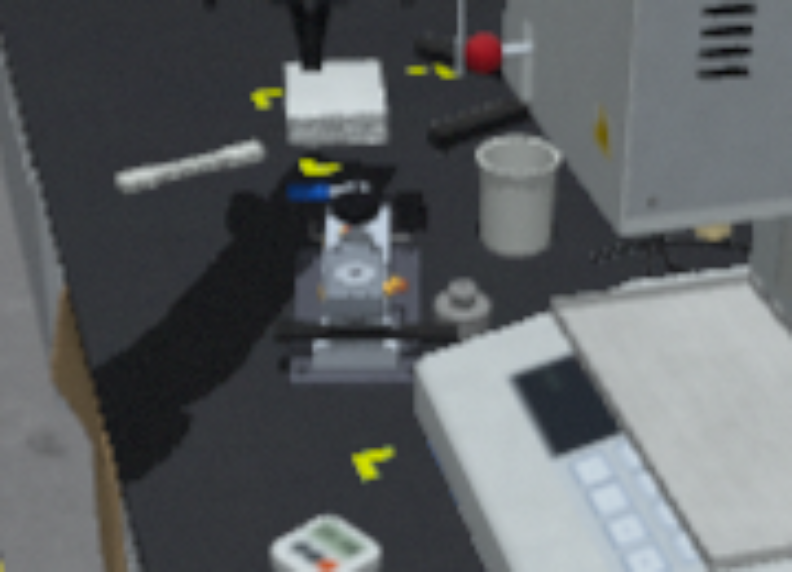

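```bash
python3 -c "
from h import *
t=camera('side')
for f in (70,80,90):
    a=np.radians(f)
    print(f,[((proj(t,W((-r*np.sin(a),.05+r*np.cos(a),.085)))-[220,140])*4.4).round().tolist() for r in (.06,.024)])
"
```

```text
70 [[287.0, 181.0], [325.0, 187.0]]
80 [[284.0, 186.0], [324.0, 189.0]]
90 [[283.0, 192.0], [324.0, 191.0]]
```

Call:
play_rows([
  [[-6, 1.8, 0], [0, 0, 0], 0],
  [[-11, 3.3, 0], [0, 0, 0], 0],
  [[-12.6, 3.5, 2], [0, 0, 0], 0],
  [[-12.6, 3.5, 4.5], [0, 0, 0], 0],
  [[-12.6, 3.5, 4.5], [0, 0, 0], 0],
  [[-12.6, 3.5, 4.5], [0, 0, 0], 0],
  [[-12.6, 3.5, 4.5], [0, 0, 0], 0],
])

```text
time: 8.7
ee_pos: [0.5518, 0.254, 0.1393]
eef_rot: [0.792, 0.61, 0.001, 0.0]
ft_force: [0.1, 1.1, 0.1]
width: 0.0003
```

```bash
python3 -c "
from h import *
t=camera('side');camera('wrist');plan([(0,-.022,.1)]);cv2.imwrite('pics/s6.png',cv2.resize(t['frame'][140:270,220:400,::-1],None,fx=4.4,fy=4.4))
"
```

```text
local now [-3.34775509e-04 -2.02509555e+00  1.39104311e+01] F [0.2 0.4 0.1] 8.8 0.00042550531823265747
(0, -0.022, 0.1) world [0.551 0.252 0.1  ] d cm [-0.18 -0.    3.91] rot [ 0.001 -0.001 -0.001]
```

View pics/s6.png

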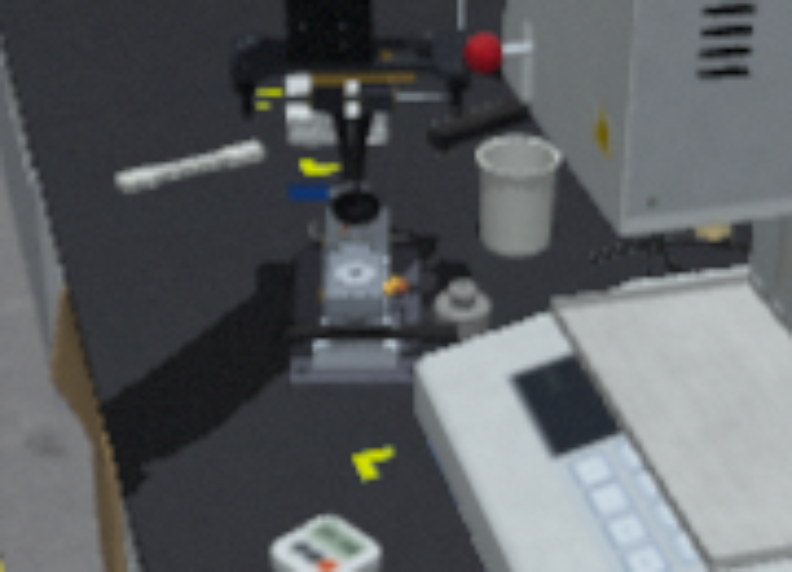

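Call:
play_rows([
  [[-0.1, 0, 1.5], [0, 0, 0], 0],
  [[-0.1, 0, 2.5], [0, 0, 0], 0],
  [[-0.1, 0, 3.5], [0, 0, 0], 0],
  [[-0.1, 0, 4.2], [0, 0, 0], 0],
  [[-0.1, 0, 4.2], [0, 0, 0], 0],
  [[-0.1, 0, 4.2], [0, 0, 0], 0],
])

```text
time: 9.55
ee_pos: [0.5516, 0.2525, 0.0993]
eef_rot: [0.792, 0.61, 0.0, 0.001]
ft_force: [-11.4, -7.8, 33.8]
width: 0.0005
```

Call:
play_rows([
  [[0, 0, -1.5], [0, 0, 0], 0],
  [[0, 0, -3], [0, 0, 0], 0],
  [[0, 0, -3], [0, 0, 0], 0],
  [[0, 0, -3], [0, 0, 0], 0],
  [[0, 0, -1.5], [0, 0, 0], 0],
  [[0, 0, -0.1], [0, 0, 0], 0],
  [[0, 0, -0.1], [0, 0, 0], 0],
  [[0, 0, -0.1], [0, 0, 0], 0],
])

```text
time: 10.55
ee_pos: [0.5519, 0.2528, 0.0993]
eef_rot: [0.792, 0.61, 0.001, 0.001]
ft_force: [-6.8, -5.2, 27.3]
width: 0.0007
```

```bash
python3 -c "
from h import *
t=camera('side');camera('wrist');plan([]);cv2.imwrite('pics/s7.png',cv2.resize(t['frame'][165:220,270:330,::-1],None,fx=10,fy=10,interpolation=2))
"
```

```text
local now [ 0.04906557 -2.11730739  9.93390876] F [-6.1 -4.8 27.5] 10.65 -3.7014150502963535e-05
```

View pics/s7.png

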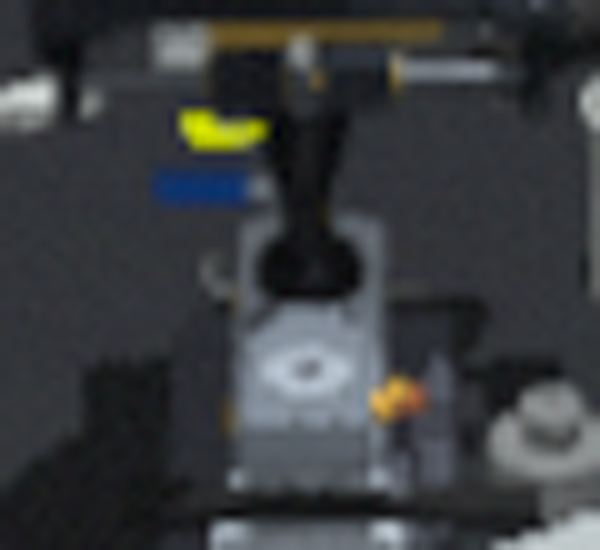

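Call:
play_rows([
  [[0, 0, -1.5], [0, 0, 0], 0],
  [[0, 0, -3.2], [0, 0, 0], 0],
  [[0, 0, -3.2], [0, 0, 0], 0],
  [[0, 0, -3.2], [0, 0, 0], 0],
  [[0, 0, -1.5], [0, 0, 0], 0],
  [[0, 0, 0], [0, 0, 0], 0],
  [[0, 0, 0], [0, 0, 0], 0],
  [[0, 0, 0], [0, 0, 0], 0],
])

```text
time: 11.65
ee_pos: [0.552, 0.2529, 0.0993]
eef_rot: [0.792, 0.61, 0.001, 0.001]
ft_force: [-7.2, -4.7, 27.7]
width: 0.0004
```

Call:
play_rows([
  [[0, 0, -1.5], [0, 0, 0], 0],
  [[0, 0, -3.2], [0, 0, 0], 0],
  [[0, 0, -3.2], [0, 0, 0], 0],
  [[0, 0, -3.2], [0, 0, 0], 0],
  [[0, 0, -1.5], [0, 0, 0], 0],
  [[0, 0, 0], [0, 0, 0], 0],
  [[0, 0, 0], [0, 0, 0], 0],
  [[0, 0, 0], [0, 0, 0], 0],
])

```text
time: 12.65
ee_pos: [0.552, 0.2529, 0.0993]
eef_rot: [0.792, 0.61, 0.001, 0.001]
ft_force: [-5.9, -5.3, 28.0]
width: 0.0003
```

Call:
play_rows([
  [[0, 0, -1.5], [0, 0, 0], 0],
  [[0, 0, -3.2], [0, 0, 0], 0],
  [[0, 0, -3.2], [0, 0, 0], 0],
  [[0, 0, -3.2], [0, 0, 0], 0],
  [[0, 0, -1.5], [0, 0, 0], 0],
  [[0, 0, 0], [0, 0, 0], 0],
  [[0, 0, 0], [0, 0, 0], 0],
  [[0, 0, 0], [0, 0, 0], 0],
])

```text
time: 13.65
ee_pos: [0.552, 0.2529, 0.0993]
eef_rot: [0.792, 0.61, 0.001, 0.001]
ft_force: [-6.8, -5.8, 29.0]
width: 0.0005
```

Call:
play_rows([
  [[0, 0, -1.5], [0, 0, 0], 0],
  [[0, 0, -3.2], [0, 0, 0], 0],
  [[0, 0, -3.2], [0, 0, 0], 0],
  [[0, 0, -3.2], [0, 0, 0], 0],
  [[0, 0, -1.5], [0, 0, 0], 0],
  [[0, 0, 0], [0, 0, 0], 0],
  [[0, 0, 0], [0, 0, 0], 0],
  [[0, 0, 0], [0, 0, 0], 0],
])

```text
time: 14.65
ee_pos: [0.552, 0.2529, 0.0993]
eef_rot: [0.792, 0.61, 0.001, 0.001]
ft_force: [-6.2, -5.5, 27.7]
width: 0.0004
```

Call:
play_rows([
  [[0, 0, -4], [0, 0, 0], 0],
  [[0, 0, -10], [0, 0, 0], 0],
  [[-5, -4, -14], [0, 0, 0], 0],
  [[-8, -8, -16], [0, 0, 0], 0],
  [[-8, -8, -16], [0, 0, 0], 0],
  [[-8, -8, -16], [0, 0, 0], 0],
  [[-8, -8, -16], [0, 0, 0], 0],
])

```text
time: 15.52
ee_pos: [0.4538, 0.1955, 0.256]
eef_rot: [0.792, 0.61, -0.001, -0.001]
ft_force: [-0.5, -1.0, 0.1]
width: 0.0005
```

```bash
python3 -c "
from h import *
camera('side');camera('side');
p=camera('wrist');plan([]);save(p,'w8');print(proj(p,W((-.006,.013,.09))),proj(p,W((-.006,.013,.069))),proj(p,W((-.05,.05,.085))),proj(p,W((0,-.022,.119))))
t=camera('side');cv2.imwrite('pics/s8.png',cv2.resize(t['frame'][155:245,260:370,::-1],None,fx=6,fy=6,interpolation=2))
"
```

```text
local now [ -8.02061833 -10.1197368   25.63994355] F [ 0.3  0.  -0.3] 15.675 0.00047280760658139585
[388.32372389  82.40030573] [384.06844081  84.95842669] [347.10208029  45.33331751] [399.05604012 116.00075648]
```

View pics/w8.png

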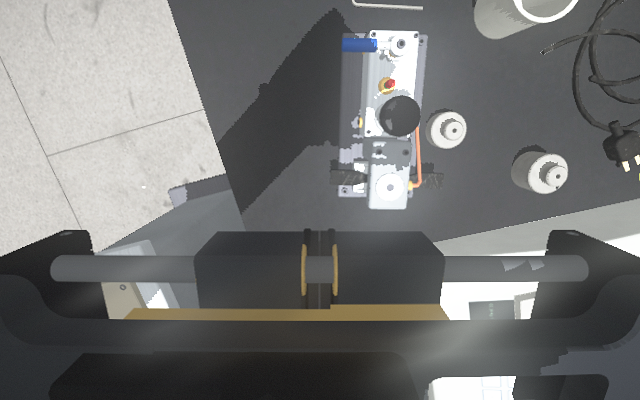

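View pics/s8.png

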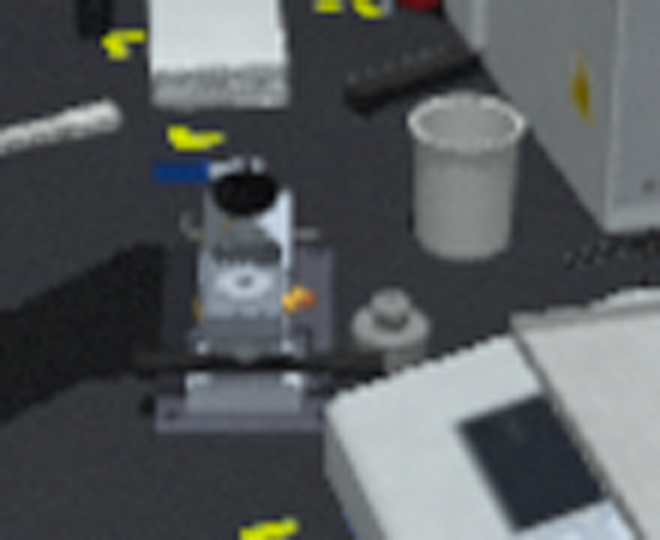

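```bash
python3 -c "
from h import *
p=camera('wrist');t=camera('top')
cv2.imwrite('pics/w9.png',cv2.resize(p['frame'][25:145,330:440,::-1],None,fx=5,fy=5,interpolation=2))
print((proj(p,W((-.006,.013,.09)))-[330,25])*5,(proj(p,W((-.006,.013,.07)))-[330,25])*5)
cv2.imwrite('pics/t9.png',cv2.resize(t['frame'][170:270,240:370,::-1],None,fx=6,fy=6,interpolation=2))
"
```

```text
[291.1989942  287.30100611] [270.8654475  299.48067602]
```

View pics/w9.png

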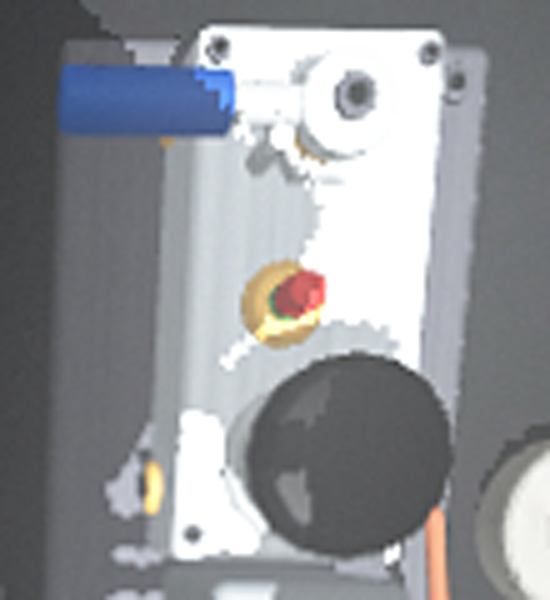

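View pics/t9.png

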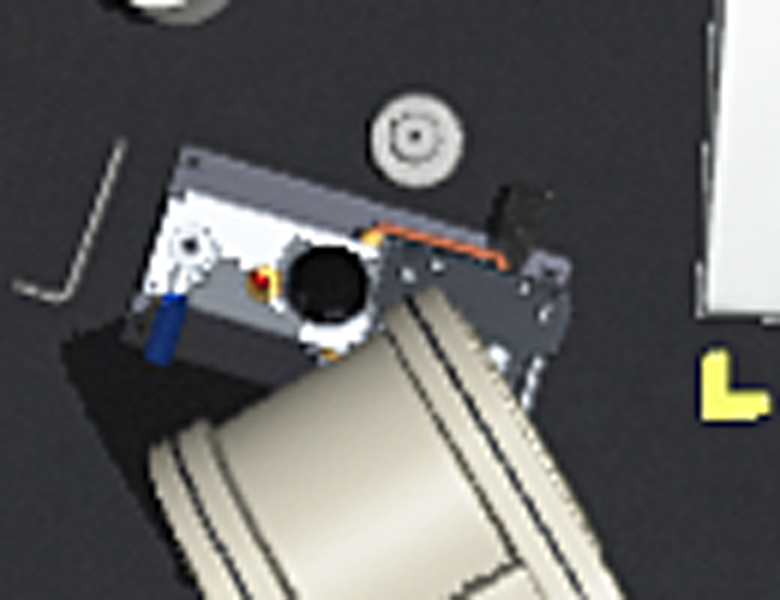

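```bash
python3 -c "
from h import *
s=read_state();print(s['time'],s['ft_force'],abs(s['joint_vel']).max());print(close_job())"
```

```text
15.825 [-0.90155058 -0.06307831  0.27645519] 0.01136424608108323
the job is handed in; nothing more can be done
None
```

I handed the job in at about 16 s of the 54 s allowed. My last checks showed the valve closed, the pin out with its green band showing, and the knob released. `close_job()` gave no verdict.

- **Lever:** I pushed it round with the closed fingertips until it stopped against about 11 N. The side view put it at roughly 88–90°, and the wrist and top views at the end show it still pointing to the clamp's front.
- **Pumping:** I made six full strokes, one more than the five needed. Each went down to about 99 mm, and I raised the tool well clear of the knob's 119 mm rest height between strokes. The force at the bottom was 27–34 N, with the fingers pressed against the end of the stroke.
- **End state:** The wrist picture shows the red pin standing out with green at its foot. The knob is free, the arm is clear of everything and the tool force is about zero.
- **Not checked directly:** I could not measure the force of the clamp foot on the bar. I did not check the positions of the bar or the other things numerically, but nothing looked displaced in the pictures.
- **Disagreement:** The wrist and top cameras differed by up to about 3 mm on where the clamp is. This did not affect the work.

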